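Set the last spacer beside the new mirror and hold the mirror flush in its tray frame

ROBOT

A 7-joint arm with a two-finger parallel gripper is mounted at the origin on the work surface. World frame = base frame: x ahead of the robot, y to its left, z up, the work surface at z = 0. Lengths are in m, angles in rad, forces in N, time in s.
With the tool pointing down it reaches from about 0.4 to 0.85 m from the base axis. Payload 10.4 kg.
Tool frame: the origin (TCP) lies between the finger pads; the fingertips stand 22 mm ahead of it and the grasp point (between the pads) lies 3 mm ahead of it (r.nose_length is the distance from the TCP to the fingertips, in m); z points along the fingers, y is the line along which they close (so a half turn about z gives the same grasp; the last joint's range is limited). The gripper opens to 87 mm and grips with 3 to 60 N. Pads are 19 mm wide; open, the fingers measure 117 mm over their backs; the gripper's body (75 mm by 190 mm) begins 51 mm behind the grasp point.
Start: joints at [1.23, 0.332, -0.065, 1.46, 0.022, 1.35, -0.088], TCP at [0.195, -0.594, 0.245] pointing down, gripper open.
Joint ranges: [-2.6, 2.6], [-0.5, 2.12], [-1.47, 1.34], [0.16, 2.42], [-1.27, 4.41], [0.06, 2.06], [-2.6, 2.6]. Speed limits (rad/s): [2.22, 2.22, 2.79, 2.79, 3.14, 3.14, 3.14].

INTERFACE

Orientations are given as a unit quaternion [x, y, z, w].
In Python, from bench import readout, cams, r gives the robot as it stands. The module is installed in compiled form; this text tells all that it offers.
- The arm moves only by the tool step_arm, never from a script. Its argument "deltas" is a list that holds one entry, the list of rows, each a list of 7 numbers: the turn, a rotation vector about the tool's x, y, z in rad, then the shift along the tool's x, y, z in m, then the opening in per cent of the stroke, from 0 (shut) to 100 (fully open). A call has 1 to 20 rows; each row is the pose to reach, as a shift and turn from the pose commanded when the call began, along the tool's axes at that moment; what a row does not reach only later rows make up. A row lasts 1/8 s, in which the tool goes at most 62.5 mm and 10.7 degrees, less where a joint would pass 70% of its speed; a pose out of reach is approached as far as the arm can. A call with a gripper value outside its range is refused whole. The fingers move at their own pace and stop on an object; "squeeze" is the grip in N (left out, the last holds). Time passes only in rows, so rows that repeat a pose let the fingers close. It gives the time, the measured TCP pose, the force, the opening and the grip force at its end, in the units of the state.
- readout.read_state(): the state, without advancing time (a new reading comes with each control period).
- cams.camera(name): name is "side" or "top"; returns a dict with "img" (480x640x3 uint8, red, green, blue), "fx", "fy", "cx", "cy" (pixels), "k1" (the pictures are not rectified: a ray, as slopes to the right and down, at radius r is drawn at 1 + k1 r^2 times it, then the intrinsics apply), "origin" and "rotation" of the camera in the world. Camera axes: x right, y up, looking along -z (the intrinsics and any distortion apply to the point x, -y, -z); pixel columns grow to the right and rows downward; lengths in m; the calibration is good to about 2 mm. A picture is of the moment at which its call begins. There is no depth.
- r.close_job(): hands the job in; it is judged then, once.
The state is a dict: "time": time; "joint_positions": joint angles; "joint_vel": joint speeds; "joint_torque": joint torques, N m; "ee_pos": TCP position; "eef_rot": TCP orientation; "ft_force": force on the tool from outside, world axes, zero at the start; "torque": the same for the moment, N m; "width": finger opening in m; "grip_force": force on a finger pad.
Only numpy, scipy, OpenCV 4.12 (cv2) and the standard library are available. Lean on these libraries where they do the work, as an engineer would, in place of code of your own. Each camera call takes 0.05 s, during which the arm holds its last target. There are 200 camera calls.

TASK

The new try-on mirror lies loose on springy sticky pads in its wooden tray frame, and spacers already stand at its near and far ends and at one of its two long sides. Take the red spacer out of the wooden rack and, without forcing it, slide it upright all the way down between mirror and frame at the middle of the other long side, the only one with room for it, and let go of it; then press the middle of the mirror down with closed fingers, firmly but well short of cracking the glass, until it is flush with the frame, and finish still holding it pressed there. Leave everything else where it is.

Things in the scene. Friction and masses are not known exactly. Their poses are not given: they have to be found in the camera images.
- frame: wooden tray frame lying on its back, open side up, fixed: 241 (x) x 211 (y) x 26 mm high, walls 18 mm, inside 205 x 175 mm, floor board 6 mm thick. Origin: centre of its underside; x along the long sides. Red spacers like the loose one are fixed at the middle of its two ends (+x, -x), tops 52 mm above the counter
- platform (a point): centre of the top of the solid platform (150 x 120 mm) on the frame's floor, 16 mm above the counter, hidden below the mirror. Four springy sticky pads stand 3.5 mm above it and carry the mirror
- mirror: light blue mirror panel, 180 (x) x 150 (y) x 10 mm, 0.35 kg, loose on the pads, within 2 mm of the frame's centre, x along the frame's x. Origin: centre of its underside. Its long edges are 11 to 14 mm from the frame's walls; that gap is 20 mm deep, down to the floor board. Pushed sideways it slides a few mm easily
- mirror_face (a point): middle of the mirror's face: 29.5 mm above the counter at rest, 3.5 mm proud of the frame. Pressed here it starts to sink at about 2 N and at about 9 N meets the platform, flush with the frame's top edge (26 mm); 12 to 20 N holds it well. Let go, it springs up again. The glass may crack above 40 N
- fitted: red spacer already fixed against the frame's wall in the middle of one long side (+y or -y of the frame; it changes), 40 x 10 x 46 mm; only 1 to 4 mm is left between it and the mirror, so the open gap is the one along the other long side. Origin: centre of its underside, on the floor board
- spacer: loose red spacer, plastic plate 40 (x) x 10 (y, thickness) x 46 mm (z, up), 20 g, lower edges bevelled 1.5 mm. Origin: centre of its underside. Stands upright in the rack's middle slot, foot 6 mm and top 52 mm above the counter, upper 28 mm exposed. Fully down in the gap it stands on the floor board at the same height, top 26 mm above the frame's edge
- rack: light wooden block with three slots, 176 (x) x 56 (y) x 24 mm, fixed to the counter; holds three spacers in a row along its x, thickness along y: white at -56 mm, red at 0, blue at +56 mm. Slots 18 mm deep. Origin: centre of its underside
- thin_spacer: white spacer 6 mm thick in the rack, 40 x 6 x 46 mm; not for this job
- thick_spacer: blue spacer 14 mm thick in the rack, 40 x 14 x 46 mm; not for this job
- spectacles: folded black spectacles standing on their rims, 138 mm wide (y), 44 mm high
- cleaner: small clear bottle of lens cleaner, 42 mm across, 100 mm high
- jar: low amber jar, 52 mm across, 45 mm high
- screwdriver: screwdriver with yellow handle lying on the counter, 160 mm long
- pad_roll: paper roll of sticky pads lying flat, 52 mm across, 20 mm high
- job_tray: pale green job tray with two lenses, 140 (x) x 200 (y) x 32 mm

How it is judged:
By the outcome, as a careful person would: the job done as asked, in the order asked, and still so for the second after the job is handed in, while the arm keeps its last pose, push and grip.
It also fails if it takes over 48 s, if anything falls off the work surface, if the arm or the gripper's body presses on something with over 40 N, if the wrist force passes 120 N, or if a joint passes its speed limit or range.

## Working session

There is one attempt and no reset: what is moved stays moved. The work goes in short steps, Python scripts to look and compute and a tool call to move; the robot and the scene stay as the last step left them, time stands still between calls to the robot, and variables do not carry over. Pictures are saved under pics/ and viewed, at most 10 in all, crops included, and the job is handed in when it is done.

Besides the shell and the picture viewer there is one more tool, called after "Request:" in YAML: its name, and indented under it one key for each argument. step_arm: Moves the arm, as the interface text tells. Its arguments: {"type":"object","properties":{"deltas":{"type":"array"},"squeeze":{"type":"number"}},"required":["deltas"]}

```bash
mkdir -p pics
cat > h.py <<'E'
import numpy as np, cv2, json
from bench import readout, cams, r
def shot(name,f):
    c=cams.camera(name); cv2.imwrite('pics/'+f,c['img'][:,:,::-1]); np.savez('pics/'+f+'.npz',**{k:np.array(v) for k,v in c.items()}); return c
def load(f): return dict(np.load('pics/'+f+'.npz'))
def ray(c,u,v):
    xd=np.array([(u-c['cx'])/c['fx'],(v-c['cy'])/c['fy']]);x=xd.copy()
    for _ in range(30): x=xd/(1+c['k1']*(x@x))
    return np.array(c['rotation']).reshape(3,3)@np.array([x[0],-x[1],-1])
def at(c,u,v,z):
    d=ray(c,u,v);o=np.array(c['origin']);return o+d*(z-o[2])/d[2]
def proj(c,p):
    q=np.array(c['rotation']).reshape(3,3).T@(np.array(p)-c['origin']);x=np.array([q[0],-q[1]])/-q[2]
    x=x*(1+c['k1']*(x@x));return np.array([c['cx']+c['fx']*x[0],c['cy']+c['fy']*x[1]])
E
python3 - <<'E'
from h import *
for n in('top','side'):
    c=shot(n,n+'0.png');print(n,c['origin'],c['rotation'],c['fx'],c['k1'])
s=readout.read_state();print(s)
E
```

```text
top [ 0.41704648 -0.056554    1.36428294] [ 0.02481657 -0.02841075 -0.70337533  0.70981696] 489.93136210144814 -0.11476158227295233
side [0.20707082 0.78058951 1.08875482] [-0.06364301  0.34365561  0.9200506  -0.1770799 ] 523.4945495185806 0.012188650141282797
{'time': 0.1, 'joint_positions': array([ 1.23039528,  0.33279044, -0.06468323,  1.4608462 ,  0.0215841 ,
        1.34992625, -0.08846758]), 'joint_vel': array([ 1.24309920e-03, -2.38959913e-03,  8.79933730e-04, -1.57335721e-03,
       -1.24541676e-04,  7.30838984e-04, -9.43473114e-05]), 'joint_torque': array([ 1.92849824e-03, -6.24548650e+01,  2.49188393e-02, -3.90719497e+01,
       -6.14181720e-02,  3.65694717e-02,  8.78550600e-05]), 'ee_pos': array([ 0.19519076, -0.59339849,  0.24385015]), 'eef_rot': array([ 9.87399116e-01,  1.58248471e-01, -1.24951804e-04, -6.25462157e-04]), 'ft_force': array([-0.18392639,  0.20349445, -0.2648314 ]), 'torque': array([0.00611191, 0.01414363, 0.01659053]), 'grip_force': 0.0, 'width': 0.0873121263917374}
```

View pics/top0.png

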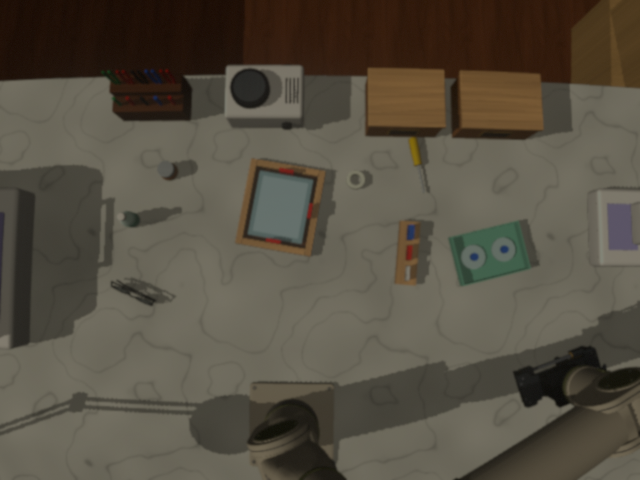

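View pics/side0.png

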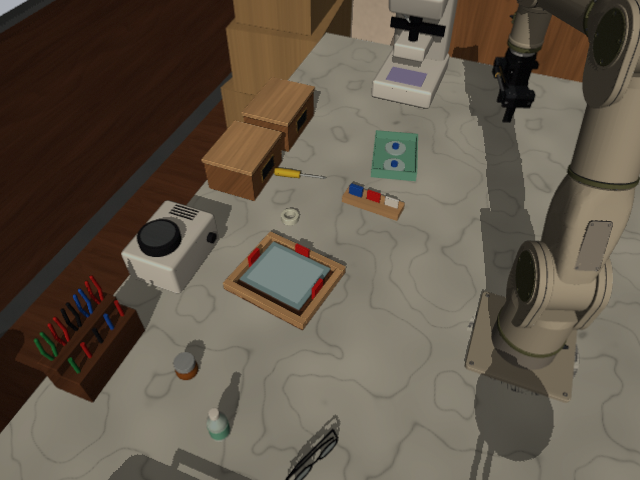

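```bash
sed -i "s/^import numpy as np, cv2, json/import numpy as np, cv2\nfrom scipy.spatial.transform import Rotation as R/; s/np.array(c\['rotation'\]).reshape(3,3)/R.from_quat(c['rotation']).as_matrix()/" h.py
python3 - <<'E'
from h import *
t=cv2.imread('pics/top0.png');s=cv2.imread('pics/side0.png')
def crop(i,u,v,w,h,k): return cv2.resize(i[v:v+h,u:u+w],None,fx=k,fy=k,interpolation=cv2.INTER_CUBIC)
o=np.zeros((600,800,3),np.uint8)
for im,x,y in((crop(t,230,155,100,105,3.5),0,0),(crop(t,385,212,50,80,3.5),360,0),(crop(s,218,228,134,104,3),0,370-140+138-0) if 0 else (crop(s,218,228,132,73,3),0,375),(crop(s,335,175,75,50,5),405,340)):
    o[y:y+im.shape[0],x:x+im.shape[1]]=im[:600-y,:800-x]
cv2.imwrite('pics/z0.png',cv2.convertScaleAbs(o,alpha=1.5))
c=load('top0.png')
for p in[(257,160),(326,170),(309,254),(236,244)]:print(at(c,*p,.026))
for p in[(410,232),(408,252),(407,272)]:print(at(c,*p,.052))
c=load('side0.png')
for p in[(273,233),(345,270),(302,325),(225,284)]:print(at(c,*p,.026))
for p in[(357,187),(374,193),(392,198)]:print(at(c,*p,.052))
E
```

```text
[0.72871416 0.10155464 0.026     ]
[ 0.70202881 -0.09059359  0.026     ]
[ 0.46868732 -0.04578362  0.026     ]
[0.4941395  0.15468386 0.026     ]
[ 0.52942491 -0.31824448  0.052     ]
[ 0.47530616 -0.3125273   0.052     ]
[ 0.42150851 -0.30965314  0.052     ]
[ 0.68901172 -0.08373662  0.026     ]
[ 0.45981551 -0.03495284  0.026     ]
[0.49761499 0.16138772 0.026     ]
[0.7269505  0.12143521 0.026     ]
[ 0.52735882 -0.32026496  0.052     ]
[ 0.47332368 -0.31443171  0.052     ]
[ 0.41898047 -0.31376849  0.052     ]
```

View pics/z0.png

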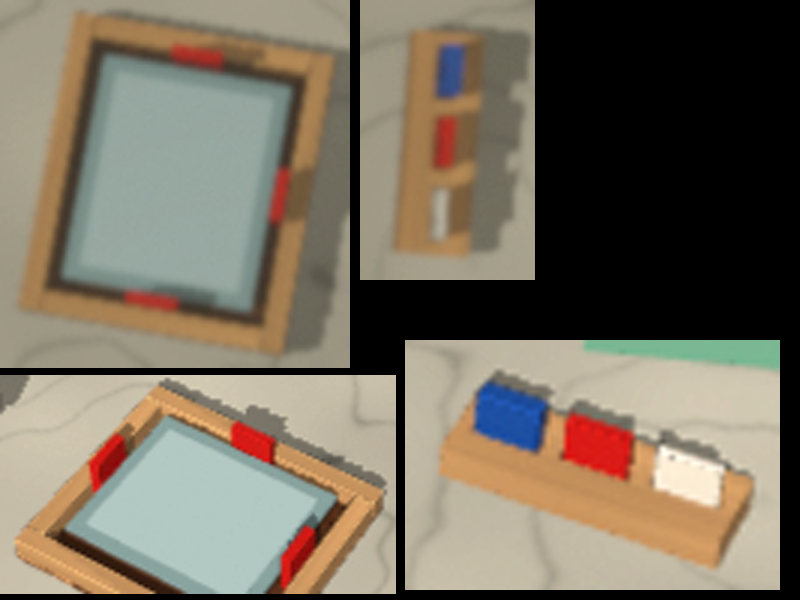

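```bash
cat > fit.py <<'E'
from h import *
from scipy.optimize import least_squares
def rect(w,d,z): 
    a=[(-w/2,-d/2),(w/2,-d/2),(w/2,d/2),(-w/2,d/2)]
    return [(np.array([*a[i],z]),np.array([*a[(i+1)%4],z])) for i in range(4)]
def T(q,p): c,s=np.cos(q[2]),np.sin(q[2]);return np.array([q[0]+c*p[0]-s*p[1],q[1]+s*p[0]+c*p[1],p[2]])
def fit(files,segs,q,n=25,win=4.,free=(0,1,2)):
    S=[]
    for f in files:
        c=load(f);g=cv2.GaussianBlur(c['img'].astype(np.float32),(0,0),.8);S.append((c,g))
    q=np.array(q,float)
    for it in range(8):
        obs=[]
        w=max(win*.75**it,1.5)
        for k,(c,g) in enumerate(S):
            for j,(a,b) in enumerate(segs):
                pa,pb=proj(c,T(q,a)),proj(c,T(q,b));t=(pb-pa)/np.linalg.norm(pb-pa);nn=np.array([-t[1],t[0]])
                for s in np.linspace(.06,.94,n):
                    P=a+(b-a)*s;u=proj(c,T(q,P));o=np.arange(-w-.2,w+.21,.2)
                    xy=(u+o[:,None]*nn).astype(np.float32)
                    v=cv2.remap(g,xy[None,:,0],xy[None,:,1],cv2.INTER_LINEAR)[0]
                    m=np.linalg.norm(v[2:]-v[:-2],axis=1);i=m.argmax()
                    if m[i]>4: obs.append((k,j,P,nn,(u+o[i+1]*nn)@nn))
        def res(x): 
            qq=q.copy();qq[list(free)]=x
            return [proj(S[k][0],T(qq,P))@nn-y for k,j,P,nn,y in obs]
        L=least_squares(res,q[list(free)],loss='soft_l1',f_scale=.3);q[list(free)]=L.x
    e=np.array(res(L.x))
    return q,len(e),np.median(abs(e)),{(k,j):round(float(np.median([x for x,o in zip(e,obs) if o[:2]==(k,j)])),2) for k,j in sorted({o[:2] for o in obs})}
E
python3 - <<'E'
from fit import *
np.set_printoptions(precision=4,suppress=True)
q0=[.595,.032,-.22]
for fs in(['top0.png'],['side0.png'],['top0.png','side0.png']):
    q=fit(fs,rect(.241,.211,.026)+rect(.205,.175,.026),q0);print('frame',q)
    m=fit(fs,rect(.18,.15,.0295),q[0],win=3);print('mirror',m,'local',R.from_euler('z',-q[0][2]).apply(np.r_[m[0][:2]-q[0][:2],0]))
    rk=fit(fs,rect(.176,.056,.024),[.473,-.313,-.06]);print('rack',rk)
    s=[fit(fs,[(a+[d,0,0],b+[d,0,0]) for a,b in rect(.04,w,.052)],[*rk[0][:2],rk[0][2]],n=15,win=2.5,free=(0,1))[0] for d,w in((0,.01),)];print('sp',s)
E
```

```text
frame (array([ 0.5994,  0.0354, -0.1678]), 195, np.float64(0.3533773899382595), {(0, 0): 0.26, (0, 1): -1.56, (0, 2): 0.32, (0, 3): -0.43, (0, 4): 0.28, (0, 5): 0.23, (0, 6): 0.13, (0, 7): 0.16})
mirror (array([ 0.5984,  0.0348, -0.1698]), 100, np.float64(0.258883829255673), {(0, 0): -0.21, (0, 1): -0.15, (0, 2): -0.19, (0, 3): -0.27}) local [-0.0009 -0.0008  0.    ]
rack (array([ 0.4766, -0.3136, -0.0766]), 74, np.float64(0.3281149031802215), {(0, 0): -1.01, (0, 1): -1.31, (0, 2): -0.07, (0, 3): -0.08})
sp [array([ 0.4754, -0.3141, -0.0766])]
frame (array([ 0.5906,  0.0384, -0.1613]), 158, np.float64(0.4524843895533053), {(0, 0): -0.28, (0, 1): -1.5, (0, 2): -0.66, (0, 3): 0.11, (0, 4): 0.91, (0, 5): 0.49, (0, 6): 0.16, (0, 7): 1.51})
mirror (array([ 0.599 ,  0.037 , -0.1664]), 100, np.float64(0.38130212311810396), {(0, 0): -0.44, (0, 1): -0.24, (0, 2): -0.38, (0, 3): -0.32}) local [ 0.0085 -0.      0.    ]
rack (array([ 0.4717, -0.2929, -0.0821]), 95, np.float64(0.550904367214514), {(0, 0): 1.37, (0, 1): -1.47, (0, 2): 0.46, (0, 3): -0.25})
sp [array([ 0.4704, -0.284 , -0.0821])]
frame (array([ 0.5995,  0.036 , -0.1668]), 377, np.float64(0.2946074280122275), {(0, 0): -0.07, (0, 1): -1.49, (0, 2): 0.48, (0, 3): -0.3, (0, 4): -0.07, (0, 5): 0.27, (0, 6): 0.28, (0, 7): 0.12, (1, 0): 0.1, (1, 1): -0.11, (1, 2): -0.89, (1, 3): -0.05, (1, 4): 1.01, (1, 5): -0.28, (1, 6): -0.12, (1, 7): -0.12})
mirror (array([ 0.5985,  0.0356, -0.1725]), 200, np.float64(0.3039798573187795), {(0, 0): -0.32, (0, 1): -0.09, (0, 2): 0.11, (0, 3): -0.3, (1, 0): 0.07, (1, 1): -0.29, (1, 2): -0.89, (1, 3): -0.3}) local [-0.0009 -0.0005  0.    ]
rack (array([ 0.4749, -0.315 , -0.0859]), 145, np.float64(0.7279457089946959), {(0, 0): -0.81, (0, 1): -0.4, (0, 2): -0.54, (0, 3): 0.49, (1, 0): -1.45, (1, 1): -0.1, (1, 3): -1.5})
sp [array([ 0.475 , -0.317 , -0.0859])]
```

Request:
step_arm:
  deltas:
    - [[0,0,0.1,0.05,-0.025,0.013,50],[0,0,0.2,0.1,-0.05,0.026,50],[0,0,0.3,0.15,-0.075,0.04,50],[0,0,0.395,0.2,-0.1,0.053,50],[0,0,0.395,0.25,-0.125,0.066,50],[0,0,0.395,0.3,-0.15,0.08,50],[0,0,0.395,0.353,-0.1776,0.094,50],[0,0,0.395,0.353,-0.1776,0.094,50],[0,0,0.395,0.353,-0.1776,0.094,50],[0,0,0.395,0.353,-0.1776,0.094,50],[0,0,0.395,0.353,-0.1776,0.094,50],[0,0,0.395,0.353,-0.1776,0.094,50]]

```text
time: 1.6
ee_pos: [0.4748, -0.3153, 0.1507]
eef_rot: [0.999, -0.039, 0.0, 0.0]
ft_force: [0.2, -0.0, 0.6]
width: 0.0436
grip_force: 0.0
```

Run:
```python
from h import *
s=readout.read_state();print(s['time'],s['ee_pos'],R.from_quat(s['eef_rot']).as_matrix(),s['joint_positions'],s['width'])
shot('top','top1.png');c=shot('side','side1.png')
o=cv2.resize(cv2.imread('pics/side1.png')[60:240,300:460],None,fx=3.3,fy=3.3,interpolation=cv2.INTER_CUBIC);cv2.imwrite('pics/z1.png',o)
```

```text
1.6 [ 0.47480357 -0.3153099   0.15074359] [[ 9.96936227e-01 -7.82183753e-02  2.11312026e-04]
 [-7.82183008e-02 -9.96936197e-01 -3.40746973e-04]
 [ 2.37317282e-04  3.23174534e-04 -9.99999920e-01]] [ 0.72237475  0.29594225 -0.25497953  1.71665845  0.08131024  1.13894987
 -1.20512892] 0.043630911388324915
```

View pics/z1.png

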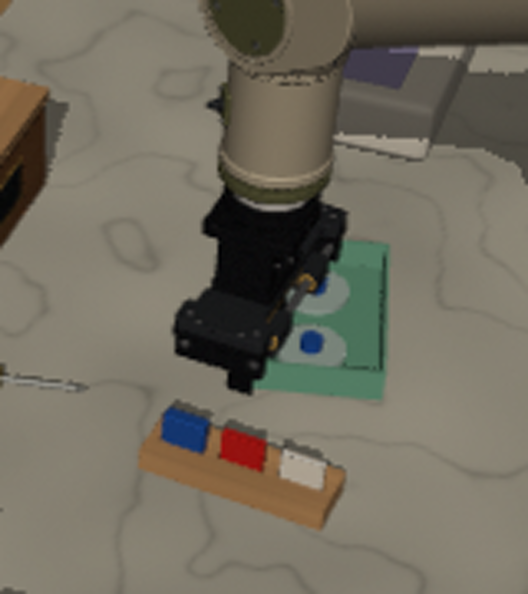

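Request:
step_arm:
  deltas:
    - [[0,0,0,0,0,0.03,50],[0,0,0,0,0,0.06,50],[0,0,0,0,0,0.08,50],[0,0,0,0,0,0.0947,50],[0,0,0,0,0,0.0947,50],[0,0,0,0,0,0.0947,40],[0,0,0,0,0,0.0947,30],[0,0,0,0,0,0.0947,22],[0,0,0,0,0,0.0947,16],[0,0,0,0,0,0.0947,12],[0,0,0,0,0,0.0947,9],[0,0,0,0,0,0.0947,5],[0,0,0,0,0,0.0947,5],[0,0,0,0,0,0.0947,5]]
  squeeze: 8

```text
time: 3.45
ee_pos: [0.4751, -0.3152, 0.0559]
eef_rot: [0.999, -0.039, 0.0, 0.0]
ft_force: [0.3, -4.2, -1.8]
width: 0.0102
grip_force: 8.0
```

Request:
step_arm:
  deltas:
    - [[0,0,0,0,0.0005,0,5],[0,0,0,0,0.0005,0,5]]

```text
time: 3.7
ee_pos: [0.475, -0.3153, 0.0559]
eef_rot: [0.999, -0.039, -0.0, 0.0]
ft_force: [0.2, -3.7, -1.1]
width: 0.01
grip_force: 8.0
```

Run:
```python
from h import *
s=readout.read_state();print(s['ft_force'],s['torque'],s['ee_pos'])
```

```text
[ 0.19225796 -3.70232864 -1.07947472] [-0.90793734  0.20213441 -0.07801693] [ 0.47504356 -0.31533364  0.05587852]
```

Request:
step_arm:
  deltas:
    - [[0,0,0,0,0.0005,0,5],[0,0,0,0,0.0005,-0.005,5],[0,0,0,0,0.0005,-0.012,5],[0,0,0,0,0.0005,-0.02,5],[0,0,0,0,0.0005,-0.03,5],[0,0,0,0,0,-0.05,5],[0,0,0,0,0,-0.075,5],[0,0,0,0,0,-0.1,5],[0,0,0,0,0,-0.1,5],[0,0,0,0,0,-0.1,5]]
  squeeze: 20

```text
time: 4.95
ee_pos: [0.4749, -0.3148, 0.1554]
eef_rot: [0.999, -0.038, -0.0, -0.0]
ft_force: [0.1, -0.9, 0.2]
width: 0.01
grip_force: 20.0
```

Run:
```python
from h import *
s=readout.read_state();q=s['eef_rot'];p=s['ee_pos'];print(s['time'],p,s['ft_force'],s['torque'],s['width'])
M=R.from_quat(q).as_matrix();F=[.5992,.0358];yaw=-.168;mx=[.5985,.0355]
# gap centre: frame local y from wall 87.5 and mirror edge
for ly in(.0805,.081):
    t=np.array([F[0]-np.sin(yaw)*ly,F[1]+np.cos(yaw)*ly,.156]);print(t,M.T@(t-p),'turn tool z',np.arctan2(M[1,0],M[0,0])-yaw)
```

```text
4.95 [ 0.47488881 -0.31484764  0.15544421] [ 0.09466487 -0.88853295  0.18781375] [0.01168057 0.0391746  0.0010507 ] 0.009994843790391438
[0.61266047 0.11516665 0.156     ] [ 0.10429065 -0.43933686 -0.00046022] turn tool z 0.09101335782038668
[0.61274408 0.11565961 0.156     ] [ 0.10433609 -0.43983479 -0.00046008] turn tool z 0.09101335782038668
```

Request:
step_arm:
  deltas:
    - [[0,0,0.02,0.015,-0.05,0,5],[0,0,0.05,0.026,-0.11,0,5],[0,0,0.091,0.039,-0.165,0,5],[0,0,0.091,0.052,-0.22,0,5],[0,0,0.091,0.065,-0.275,0,5],[0,0,0.091,0.078,-0.33,0,5],[0,0,0.091,0.091,-0.385,0,5],[0,0,0.091,0.104,-0.44,0,5],[0,0,0.091,0.104,-0.44,0,5],[0,0,0.091,0.104,-0.44,0,5],[0,0,0.091,0.104,-0.44,0,5],[0,0,0.091,0.104,-0.44,0.03,5],[0,0,0.091,0.104,-0.44,0.06,5],[0,0,0.091,0.104,-0.44,0.06,5],[0,0,0.091,0.104,-0.44,0.06,5]]

```text
time: 6.82
ee_pos: [0.6133, 0.1149, 0.0971]
eef_rot: [0.996, -0.085, 0.001, -0.0]
ft_force: [0.7, -1.1, 0.2]
width: 0.0098
grip_force: 20.0
```

Run:
```python
from h import *
s=readout.read_state();M=R.from_quat(s['eef_rot']).as_matrix();print(s['time'],s['ee_pos'],np.arctan2(M[1,0],M[0,0]),s['ft_force'],s['joint_positions'])
shot('top','top2.png');c=shot('side','side2.png')
a=[cv2.resize(cv2.imread(f'pics/{n}2.png')[v:v+100,u:u+100],None,fx=4,fy=4,interpolation=cv2.INTER_CUBIC) for n,u,v in(('top',230,155),('side',235,225))]
cv2.imwrite('pics/z2.png',cv2.convertScaleAbs(np.hstack(a),alpha=1.5))
```

```text
6.825 [0.61334365 0.11491173 0.09710533] -0.16923817568813243 [ 0.71539409 -1.11655558  0.19028074] [ 0.09425165  0.48801956 -0.45523097  1.60868035  0.23410928  1.09804183
 -2.1617905 ]
```

View pics/z2.png

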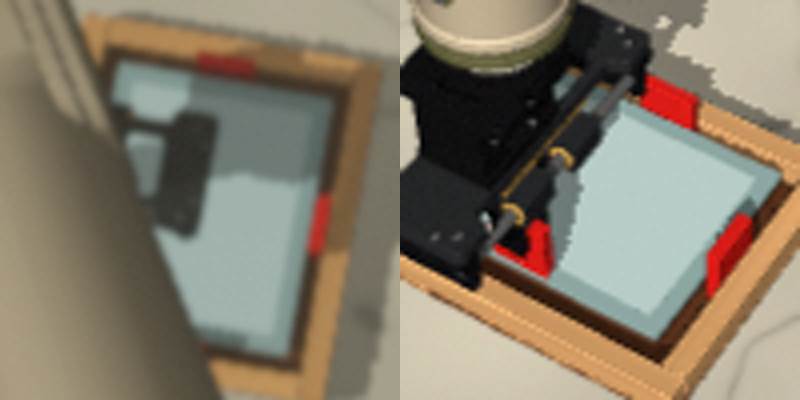

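Run:
```python
from fit import *
np.set_printoptions(precision=4,suppress=True)
A=np.array;z=.0472
segs=[(A([-.02,-.005,z]),A([-.02,-.005,z+.018])),(A([-.02,-.005,z]),A([-.02,.005,z]))]
q0=[.6133,.1149,-.1692]
c=load('side2.png')
for p in[(-.02,-.005,z),(-.02,.005,z),(-.02,-.005,z+.018),(0,.005,z)]:print(proj(c,T(q0,p)), (proj(c,T(q0,p))-[235,225])*4+[400,0])
print(fit(['side2.png'],segs,q0,n=15,win=4,free=(0,1)))
# side-only view of gap: frame inner +y edge and mirror +y edge near, x<-20mm
F=[.5992,.0358,-.168]
e=[(A([-.09,.0875,.026]),A([-.03,.0875,.026]))]
m=[(A([-.08,.075,.0295]),A([-.03,.075,.0295]))]
im=c['img'].astype(int)
for lx in(-.07,-.05,-.035):
    row=[]
    for ly in np.arange(.068,.096,.0015):
        u=proj(c,T(F,A([lx,ly,.0275])));row.append(int(im[int(round(u[1])),int(round(u[0]))].sum()))
    print(lx,row)
```

```text
[273.8249 292.5927] [555.2997 270.3709]
[271.4866 295.4134] [545.9464 281.6535]
[273.3525 288.201 ] [553.4099 252.8038]
[264.8023 291.9511] [519.2094 267.8044]
(array([ 0.6162,  0.1113, -0.1692]), 30, np.float64(0.10960404246782218), {(0, 0): -0.08, (0, 1): -0.1})
-0.07 [312, 312, 315, 315, 286, 218, 120, 120, 90, 70, 70, 60, 60, 69, 208, 208, 295, 302, 300]
-0.05 [312, 312, 312, 318, 318, 219, 169, 169, 80, 66, 67, 67, 66, 66, 123, 293, 293, 302, 302]
-0.035 [314, 314, 313, 315, 288, 288, 220, 108, 77, 65, 65, 63, 63, 63, 291, 291, 306, 303, 297]
```

Request:
step_arm:
  deltas:
    - [[0,0,0,-0.0005,-0.0012,0.007,5],[0,0,0,-0.0005,-0.0012,0.013,5],[0,0,0,-0.0005,-0.0012,0.013,5],[0,0,0,-0.0005,-0.0012,0.013,5]]

```text
time: 7.42
ee_pos: [0.6125, 0.1167, 0.0828]
eef_rot: [0.996, -0.084, -0.0, 0.0]
ft_force: [0.6, 0.0, 0.4]
width: 0.0099
grip_force: 20.0
```

Run:
```python
from fit import *
s=readout.read_state();p=s['ee_pos'];print(p,s['ft_force'])
c=shot('side','side3.png')
F=[.5992,.0358,-.168];k=8
im=cv2.resize(cv2.imread('pics/side3.png')[270:330,235:320],None,fx=k,fy=k,interpolation=cv2.INTER_CUBIC)
im=cv2.convertScaleAbs(im,alpha=1.6)
P=lambda l:tuple(int(x) for x in (proj(c,T(F,np.array(l)))-[235,270]+.5)*k)
M=[.5985,.0355,-.170]
cv2.line(im,P((-.1,.0875,.026)),P((-.02,.0875,.026)),(0,255,0),1)
cv2.line(im,P((-.1,.0743,.0295)),P((-.02,.0743,.0295)),(255,0,255),1)
q=[p[0],p[1],-.169];z=p[2]-.0499
for a,b in(((-.02,-.005,z),(-.02,.005,z)),((-.02,-.005,z),(-.02,-.005,z+.02)),((-.02,.005,z),(-.02,.005,z+.02)),((-.02,.005,z),(.02,.005,z))):
    u,v=[tuple(int(x) for x in (proj(c,T(q,np.array(l)))-[235,270]+.5)*k) for l in(a,b)];cv2.line(im,u,v,(255,255,0),1)
cv2.imwrite('pics/z3.png',im)
```

```text
[0.61245646 0.1167381  0.08283672] [0.61799773 0.03766729 0.38977828]
```

View pics/z3.png

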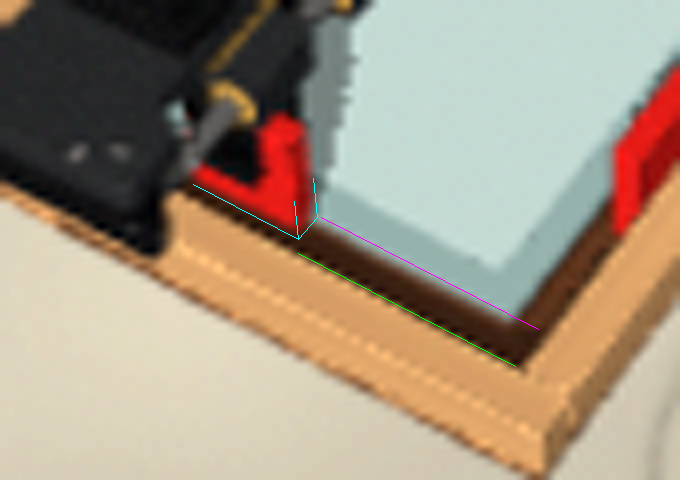

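Request:
step_arm:
  deltas:
    - [[0,0,0,0,0,0.003,5],[0,0,0,0,0,0.005,5],[0,0,0,0,0,0.006,5],[0,0,0,0,0,0.007,5],[0,0,0,0,0,0.008,5]]

```text
time: 8.1
ee_pos: [0.6125, 0.1167, 0.0748]
eef_rot: [0.996, -0.084, 0.0, 0.0]
ft_force: [-0.3, 0.5, 0.0]
width: 0.0093
grip_force: 20.0
```

Request:
step_arm:
  deltas:
    - [[0,0,0,0,0,0.002,5],[0,0,0,0,0,0.004,5],[0,0,0,0,0,0.004,5]]

```text
time: 8.48
ee_pos: [0.6123, 0.1167, 0.0706]
eef_rot: [0.996, -0.084, -0.0, 0.0]
ft_force: [-0.0, -1.2, 0.4]
width: 0.01
grip_force: 20.0
```

Request:
step_arm:
  deltas:
    - [[0,0,0,0,0.0002,0.002,5],[0,0,0,0,0.0002,0.004,5],[0,0,0,0,0.0002,0.006,5],[0,0,0,0,0.0002,0.006,5]]

```text
time: 8.98
ee_pos: [0.6123, 0.1165, 0.0646]
eef_rot: [0.996, -0.084, -0.0, 0.0]
ft_force: [0.6, -1.0, -0.0]
width: 0.0097
grip_force: 20.0
```

Foot at about 14.7 mm with no resistance. Next I lower towards the floor at 6 mm.

Request:
step_arm:
  deltas:
    - [[0,0,0,0,0.0002,0.002,5],[0,0,0,0,0.0002,0.004,5],[0,0,0,0,0.0002,0.006,5],[0,0,0,0,0.0002,0.0075,5],[0,0,0,0,0.0002,0.0075,5]]

```text
time: 9.6
ee_pos: [0.6123, 0.1163, 0.0572]
eef_rot: [0.996, -0.084, -0.0, 0.0]
ft_force: [-0.1, -0.0, -0.1]
width: 0.0097
grip_force: 20.0
```

Request:
step_arm:
  deltas:
    - [[0,0,0,0,0,0.0005,5],[0,0,0,0,0,0.001,5],[0,0,0,0,0,0.0015,5],[0,0,0,0,0,0.0015,5]]

```text
time: 10.1
ee_pos: [0.6124, 0.1163, 0.0558]
eef_rot: [0.996, -0.084, 0.0, 0.0]
ft_force: [0.6, 0.4, -0.2]
width: 0.01
grip_force: 20.0
```

Request:
step_arm:
  deltas:
    - [[0,0,0,0,0,0.0004,5],[0,0,0,0,0,0.0008,5],[0,0,0,0,0,0.0008,5]]

```text
time: 10.48
ee_pos: [0.6125, 0.1164, 0.0557]
eef_rot: [0.996, -0.084, 0.0, 0.0]
ft_force: [-2.5, -0.6, 6.3]
width: 0.0102
grip_force: 20.0
```

Request:
step_arm:
  deltas:
    - [[0,0,0,0,0,-0.0005,8],[0,0,0,0,0,-0.0005,14],[0,0,0,0,0,-0.0005,20],[0,0,0,0,0,-0.0005,30],[0,0,0,0,0,-0.0005,35],[0,0,0,0,0,-0.0005,35],[0,0,0,0,0,-0.02,35],[0,0,0,0,0,-0.05,35],[0,0,0,0,0,-0.09,35],[0,0,0,0,0,-0.09,35],[0,0,0,0,0,-0.09,35]]
  squeeze: 10

```text
time: 11.85
ee_pos: [0.6124, 0.1163, 0.1457]
eef_rot: [0.996, -0.084, 0.0, 0.0]
ft_force: [0.1, -0.8, -0.9]
width: 0.0306
grip_force: 0.0
```

Run:
```python
from fit import *
s=readout.read_state();M=R.from_quat(s['eef_rot']).as_matrix();p=s['ee_pos'];print(s['time'],p,s['ft_force'],s['width'])
print(M.T@(np.array([.5985,.0355,.15])-p))
c=shot('side','side4.png');cv2.imwrite('pics/z4.png',cv2.convertScaleAbs(cv2.resize(cv2.imread('pics/side4.png')[220:340,210:360],None,fx=5,fy=5,interpolation=cv2.INTER_CUBIC),alpha=1.4))
```

```text
11.85 [0.61240077 0.11631289 0.14569283] [ 0.12625132 -0.78350397 -0.87309484] 0.030606323615531898
[-0.00016941  0.08199946 -0.00430879]
```

View pics/z4.png

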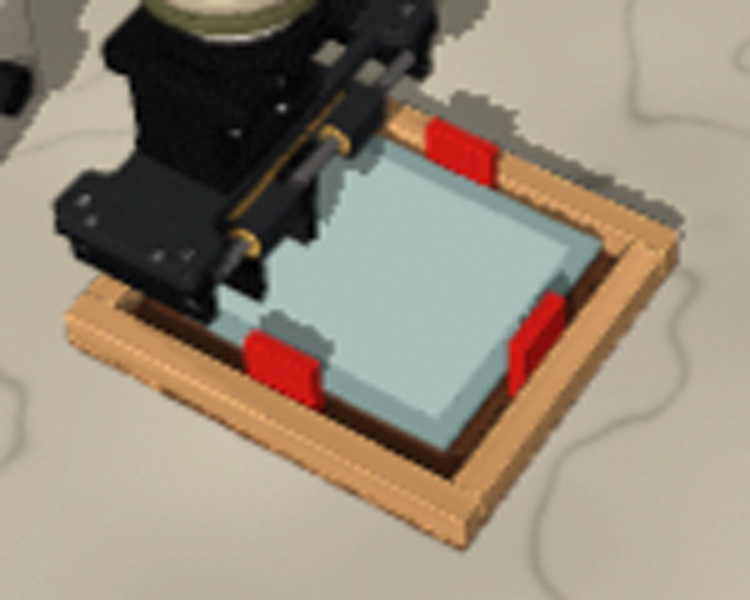

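Request:
step_arm:
  deltas:
    - [[0,0,0,0,0.04,0,10],[0,0,0,0,0.081,0,0],[0,0,0,0,0.081,0,0],[0,0,0,0,0.081,0.03,0],[0,0,0,0,0.081,0.06,0],[0,0,0,0,0.081,0.08,0],[0,0,0,0,0.081,0.09,0],[0,0,0,0,0.081,0.09,0],[0,0,0,0,0.081,0.09,0]]

```text
time: 13.02
ee_pos: [0.5995, 0.0366, 0.056]
eef_rot: [0.996, -0.084, 0.001, -0.0]
ft_force: [-1.0, -0.8, 0.0]
width: 0.0009
grip_force: 0.0
```

Now slowly down: tip at 34 mm, face at 29.5 mm, flush at 26 mm (TCP 48 mm).

Request:
step_arm:
  deltas:
    - [[0,0,0,0,0,0.002,0],[0,0,0,0,0,0.004,0],[0,0,0,0,0,0.005,0],[0,0,0,0,0,0.006,0],[0,0,0,0,0,0.007,0],[0,0,0,0,0,0.007,0]]

```text
time: 13.78
ee_pos: [0.5992, 0.0364, 0.0487]
eef_rot: [0.996, -0.084, 0.0, 0.0]
ft_force: [-1.6, -1.0, 7.7]
width: 0.0005
grip_force: 3.8
```

Request:
step_arm:
  deltas:
    - [[0,0,0,0,0,0.0005,0],[0,0,0,0,0,0.001,0],[0,0,0,0,0,0.001,0]]

```text
time: 14.15
ee_pos: [0.5992, 0.0365, 0.0485]
eef_rot: [0.996, -0.084, 0.0, 0.0]
ft_force: [-5.8, -0.1, 15.1]
width: 0.0006
grip_force: 7.5
```

Request:
step_arm:
  deltas:
    - [[0,0,0,0,0,0.0002,0],[0,0,0,0,0,0.0002,0],[0,0,0,0,0,0.0002,0],[0,0,0,0,0,0.0002,0],[0,0,0,0,0,0.0002,0],[0,0,0,0,0,0.0002,0]]

```text
time: 14.9
ee_pos: [0.5992, 0.0365, 0.0485]
eef_rot: [0.996, -0.084, 0.001, 0.0]
ft_force: [-6.2, -1.8, 16.2]
width: 0.0001
grip_force: 8.4
```

Run:
```python
from h import *
c=shot('side','side5.png');cv2.imwrite('pics/z5.png',cv2.convertScaleAbs(cv2.resize(cv2.imread('pics/side5.png')[220:340,210:360],None,fx=5,fy=5,interpolation=cv2.INTER_CUBIC),alpha=1.4))
s=readout.read_state();print(s['time'],s['ft_force'],s['ee_pos'])
```

```text
14.95 [-5.53917094 -0.84044626 16.47404895] [0.59922246 0.03643199 0.04846945]
```

View pics/z5.png

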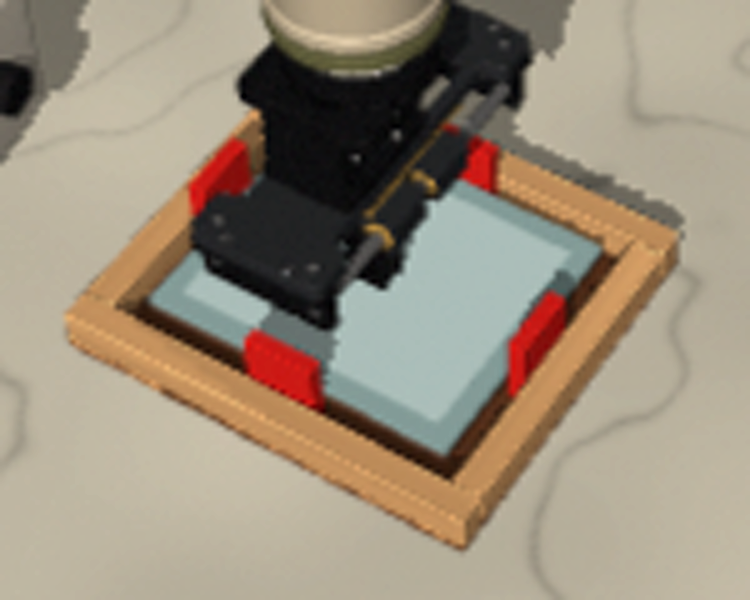

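The mirror is down (its near corner moved from row 450 to row 457 in the crop), the spacer stands unchanged at about (283, 370), and the press holds steady at 16 N.

```bash
python3 -c "
from bench import r
print(r.close_job())"
```

```text
the job is handed in; nothing more can be done
None
```

The job is handed in: the red spacer stands upright and fully down at the middle of the open long side, released, and the closed fingers are holding the middle of the mirror down at about 16 N, with the force and camera view showing it seated flush; the hand-in returned no verdict.

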